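# Pack the white tower model into its caddy

## Task

Pack the white printed tower model into the blue caddy and let go of every part: put the wide ground storey flat on the floor of the slotted tube first, then the narrower upper storey flat on top of it, so that the stack comes up level with the orange mark; the pavilion goes upright in the square pocket and the stair tower lies flat in the long pocket, at whatever moment suits you. Leave the grey draft prints where they are on the bench.

Things in the scene. Friction and masses are not known exactly. Their poses are not given: they have to be found in the camera images.
- caddy: Fixed blue plate on the bench, 110 (x) by 344 (y) mm, 8 thick, with a 6 mm bar at each short end rising to 18 mm above the bench. Origin: centre of its underside, z up. The tube and the two pockets stand on it in a row along its y, 110 mm apart, in any order, their axes parallel to its own.
- tube: Fixed grey slotted tube on the caddy: two curved walls (inner diameter 58 mm, 4 thick) on its +y and -y sides, up to z = 52 mm; on its +x and -x sides open from floor to top, about 40 mm wide, for fingers closing along its x. Orange band on the walls at z = 44 to 48: the two storeys stacked reach 46. Origin: centre of its underside, 8 mm above the bench, z up; floor 68 across, its top at z = 4.
- square_pocket: Fixed black open box on the caddy, for the pavilion: 76 by 76 mm outside, 68 by 68 inside, walls 4 mm thick and 16 mm high, inner floor 4 mm above its origin. Origin: centre of its underside (8 mm above the bench), z up, x and y along its walls.
- long_pocket: Fixed black open box on the caddy, for the stair tower: outside 56 (x) by 104 (y) mm, inside 48 by 96, walls 4 mm thick and 16 mm high, inner floor 4 mm above its origin. Origin: centre of its underside (8 mm above the bench), z up, long side along y.
- ground_storey: Loose white printed disc, 50 mm across and 24 mm high, with dark windows round it and a dark square on top: the wider of the two white discs. About 40 g. Origin: centre of its underside, z up.
- upper_storey: Loose white printed disc, 42 mm across and 18 mm high, with dark windows and a dark square on top: the narrower of the two white discs. About 25 g. Origin: centre of its underside, z up.
- pavilion: Loose white printed rooftop pavilion: a square foot 50 by 50 mm, 8 high, carrying a centred square block 34 by 34 mm, 20 high (28 mm in all), sides parallel to its x and y, dark windows in the block's sides. About 35 g. Origin: centre of its underside, z up.
- stair_tower: Loose white printed stair tower lying on its side: a bar 80 mm long (x) and 30 by 30 mm across, with a row of five dark windows along each of its top and sides. About 50 g. Origin: the centre of the bar, 15 mm above what it lies on; x along its length, z up.
- grey_storey: Loose grey draft print of the ground storey, 50 mm across and 24 mm high; it does not belong in the caddy. Origin: centre of its underside.
- grey_stair_tower: Loose grey draft print of the stair tower, 80 by 30 by 30 mm, lying on its side; it does not belong in the caddy. Origin: the centre of the bar, x along its length.
Mind the look-alikes: they are no part of the job. Leave any green or yellow look-alike of the upper_storey alone.

How it is judged:
By the outcome, as a careful person would: the job done as asked, in the order asked, and still so for the second after the job is handed in, with the robot touching nothing.
It also fails if it takes over 104 s, if anything falls off the work surface, if the arm or the gripper's body presses on something with over 40 N, if the wrist force passes 120 N, or if a joint passes its speed limit or range.

## Robot

A 6-joint arm with a two-finger parallel gripper is mounted at the origin on the work surface. World frame = base frame: x ahead of the robot, y to its left, z up, the work surface at z = 0. Lengths are in m, angles in degrees, forces in N, time in s.
With the tool pointing down it reaches from about 0.35 to 0.875 m from the base axis. Payload 4.2 kg.
Tool frame: the origin (TCP) lies between the finger pads; the fingertips stand 8 mm ahead of it and the grasp point (between the pads) lies 11 mm behind it; z points along the fingers, x is the direction in which the jaws open and shut, and the axes are right-handed (so a half turn about z gives the same grasp; the last joint's range is limited). The gripper opens to 87 mm and grips with 3 to 60 N. Pads are 19 mm wide; open, the fingers measure 117 mm over their backs; the gripper's body (75 mm by 190 mm) begins 51 mm behind the grasp point.
Start: joints at [-52.85, 22.042, 0.453, 0, -68.411, -14.817], TCP at [0.238, -0.578, 0.196] pointing down, gripper open.
Joint ranges: [-179.83, 179.83], [-69.29, 118.12], [-61.27, 80.66], [-181.25, 117.63], [-171.15, -9.14], [-177.46, 177.46]. Speed limits (degrees/s): [159.86, 159.86, 180, 180, 180, 180].

## Interface

Orientations are given as [roll, pitch, yaw] about the fixed x, y, z axes, in that order (R = Rz(yaw) Ry(pitch) Rx(roll)).
In Python, from station import env gives the robot as it stands. The module is installed in compiled form; this text tells all that it offers.
- The arm moves only by the tool step_arm, never from a script. Its argument "increments" is text: rows parted by semicolons, each of 7 numbers parted by spaces: the closure, from -1 (fully open) to 1 (shut), then the shift along the tool's x, y, z in m, then the turn, a rotation vector about the tool's x, y, z in degrees. A call has 1 to 20 rows; each row is the pose to reach, as a shift and turn from the pose commanded when the call began, along the tool's axes at that moment; what a row does not reach only later rows make up. A row lasts 1/8 s, in which the tool goes at most 62.5 mm and 10.7 degrees, less where a joint would pass 70% of its speed; a pose out of reach is approached as far as the arm can. A call with a gripper value outside its range is refused whole. The fingers move at their own pace and stop on an object; the grip force is fixed at half the most. Time passes only in rows, so rows that repeat a pose let the fingers close. It gives the time, the measured TCP pose, the force and the opening at its end, in the units of the state.
- env.read_state(): the state, without advancing time (a new reading comes with each control period).
- env.snapshot(name): name is "scene" or "top" or "wrist"; returns a dict with "color" (420x560x3 uint8, red, green, blue), "fov_y" (degrees; the focal length in pixels is half the picture's height over the tangent of half this angle, whatever the lens; pixels are square), "cx", "cy" (the principal point, pixels), "camera_from_world" (4x4, takes a point from world to camera coordinates); the wrist camera has in their place "mount" (4x4, takes a point from camera to tool coordinates, whose origin is the TCP and whose axes are the tool frame's). Camera axes: x right, y down, z forward; pixel columns grow to the right and rows downward; lengths in m; the calibration is good to about 2 mm. The wrist camera is an equidistant fisheye: a pixel r from the principal point sees the ray r / f radians off the axis. A picture is of the moment at which its call begins: read the wrist's pose just before it. There is no depth.
- env.hand_in(): hands the job in, once; it reports no verdict.
The state is a dict: "t": time; "joints": joint angles; "qvel": joint speeds; "joint_efforts": joint torques, N m; "position": TCP position; "eef_rot": TCP orientation; "ft_force": force on the tool from outside, world axes, zero at the start; "moment": the same for the moment, N m; "opening": opening from 0.0 (shut) to 1.0 (fully open).
Only numpy, scipy, OpenCV 4.12 (cv2) and the standard library are available. Lean on these libraries where they do the work, as an engineer would, in place of code of your own. Each camera call takes 0.05 s, during which the arm holds its last target. There are 200 camera calls.

## Working session

There is one attempt and no reset: what is moved stays moved. The work goes in short steps, Python scripts to look and compute and a tool call to move; the robot and the scene stay as the last step left them, time stands still between calls to the robot, and variables do not carry over. Pictures are saved under pics/ and viewed, about 12 in all and at most 16, crops included, and the job is handed in when it is done.

Besides the shell and the picture viewer there is one more tool, called after "Call:" as name(argument=value, ...) on one line, values as JSON. step_arm: Moves the arm, as the interface text tells. Its arguments: {"type":"object","properties":{"increments":{"type":"string"}},"required":["increments"]}

```bash
mkdir -p pics
cat > h.py <<'E'
import numpy as np, cv2
from scipy.spatial.transform import Rotation as R
from station import env
def save(n,img): cv2.imwrite(f'pics/{n}.png',img[...,::-1])
def foc(s): return 210/np.tan(np.radians(s['fov_y'])/2)
def pix2w(s,u,v,z):
    f=foc(s); T=np.linalg.inv(s['camera_from_world'])
    d=T[:3,:3]@np.array([(u-s['cx'])/f,(v-s['cy'])/f,1]); o=T[:3,3]
    return o+d*(z-o[2])/d[2]
def tool():
    st=env.read_state(); T=np.eye(4)
    T[:3,:3]=R.from_euler('xyz',st['eef_rot'],degrees=True).as_matrix(); T[:3,3]=st['position']; return T
def wpix(s,T,u,v,z):
    f=foc(s); M=T@s['mount']; d=np.array([u-s['cx'],v-s['cy']]); r=np.hypot(*d)+1e-9; a=r/f
    d=M[:3,:3]@np.r_[d/r*np.sin(a),np.cos(a)]; o=M[:3,3]
    return o+d*(z-o[2])/d[2]
def wproj(s,T,p):
    f=foc(s); c=(np.linalg.inv(T@s['mount'])@np.r_[p,1])[:3]; r=np.hypot(c[0],c[1]); a=np.arctan2(r,c[2])
    return np.array([s['cx'],s['cy']])+f*a*c[:2]/r
def proj(s,p):
    f=foc(s); c=(s['camera_from_world']@np.r_[p,1])[:3]; return np.array([s['cx']+f*c[0]/c[2],s['cy']+f*c[1]/c[2]])
E
python3 - <<'E'
from h import *
print(env.read_state())
for n in('scene','top'):
    s=env.snapshot(n); save(n+'0',s['color']); print(n,s['fov_y'],s['cx'],s['cy'],np.linalg.inv(s['camera_from_world']).round(3).tolist())
    np.save(n+'.npy',s,allow_pickle=True)
E
```

```text
{'t': 0.0, 'joints': array([-5.28502794e+01,  2.20912378e+01,  3.77816345e-01, -2.87256545e-02,
       -6.84124943e+01, -1.48166222e+01]), 'qvel': array([-0.00840876, -0.07238548,  0.07110222, -0.05436976,  0.00947845,
       -0.00199623]), 'joint_efforts': array([ 6.79645473e-04, -3.90658486e+01,  1.87407392e+01,  4.21986088e+00,
        1.10988037e-02, -1.98812522e-04]), 'position': array([ 0.23724318, -0.57748311,  0.19524194]), 'eef_rot': array([-1.79993599e+02, -1.28556059e-01,  1.12322493e+02]), 'ft_force': array([0.36793474, 0.40145862, 0.51321708]), 'moment': array([-0.01379046,  0.00230741,  0.03991996]), 'opening': 1.003691174156369}
scene 45.66514134672566 271.0284814858405 205.1445904180569 [[-0.609, 0.631, -0.481, 0.968], [0.794, 0.488, -0.364, 0.372], [0.005, -0.603, -0.798, 0.845], [0.0, 0.0, 0.0, 1.0]]
top 47.99200233450999 281.9534581435333 205.69158853768621 [[-0.016, -0.997, 0.081, 0.431], [-1.0, 0.015, -0.023, 0.012], [0.022, -0.081, -0.996, 0.982], [0.0, 0.0, 0.0, 1.0]]
```

View pics/top0.png

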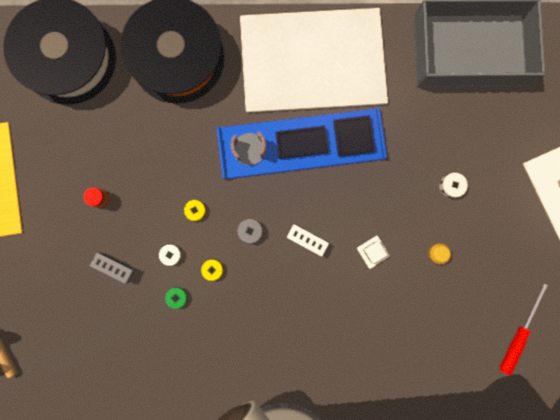

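View pics/scene0.png

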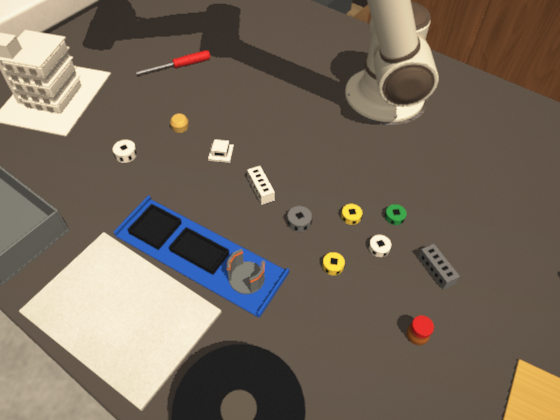

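Top view: the white discs are at (455,185), larger, likely the ground storey, and at (169,255), smaller and likely the upper storey. The white bar is at (308,240) and the pavilion at (373,252). The caddy at (302,143) has the tube on the left, the long pocket in the middle and the square pocket on the right. Next I measure all of these.

Run:
```python
from h import *
s=np.load('top.npy',allow_pickle=True).item(); im=s['color']; hsv=cv2.cvtColor(im,cv2.COLOR_RGB2HSV)
def blob(m,u,v,r):
    k=np.zeros_like(m); cv2.circle(k,(u,v),r,255,-1); m=cv2.bitwise_and(m,k)
    c=max(cv2.findContours(m,0,2)[0],key=cv2.contourArea); return c
w=cv2.inRange(hsv,(0,0,125),(180,70,255))
for n,u,v,z,r in(('A',455,185,.024,22),('B',169,255,.018,20),('bar',308,240,.03,32),('pav',373,252,.008,25)):
    c=blob(w,u,v,r)
    q=np.array([pix2w(s,*p[0],z)[:2] for p in c],np.float32)*1000
    print(n,cv2.minAreaRect(q),cv2.minEnclosingCircle(q), [pix2w(s,*p,z)[:2].round(3).tolist() for p in cv2.boxPoints(cv2.minAreaRect(c))])
b=cv2.inRange(hsv,(105,120,60),(130,255,255)); c=blob(b,302,143,110); c=cv2.convexHull(c)
q=np.array([pix2w(s,*p[0],.010)[:2] for p in c],np.float32)*1000; print('caddy',cv2.minAreaRect(q))
big=np.hstack([cv2.resize(im[160:210,430:480],(400,400),interpolation=2),cv2.resize(im[230:280,144:194],(400,400),interpolation=2)]); save('crop1',big)
```

```text
A ((547.5232543945312, -363.71490478515625), (58.20085525512695, 52.180423736572266), 87.49806213378906) ((548.5333251953125, -363.0982360839844), 30.65273666381836) [[0.574, -0.336], [0.573, -0.394], [0.521, -0.392], [0.522, -0.333]]
B ((413.4299011230469, 219.6621551513672), (44.47611999511719, 42.26897048950195), 89.06197357177734) ((413.0176696777344, 219.79421997070312), 22.844148635864258) [[0.435, 0.242], [0.434, 0.198], [0.392, 0.197], [0.393, 0.242]]
bar ((438.25640869140625, -59.44846725463867), (83.71341705322266, 34.1226921081543), 60.78868865966797) ((438.093994140625, -59.4625244140625), 44.06373596191406) [[0.444, -0.015], [0.474, -0.031], [0.433, -0.105], [0.403, -0.088]]
pav ((411.9350891113281, -196.8557891845703), (54.353702545166016, 54.54707717895508), 30.73647117614746) ((411.53863525390625, -196.552001953125), 36.02289962768555) [[0.421, -0.16], [0.449, -0.206], [0.402, -0.234], [0.375, -0.187]]
caddy ((641.459716796875, -53.85163879394531), (111.27118682861328, 346.8055114746094), 6.559307098388672)
```

View pics/crop1.png

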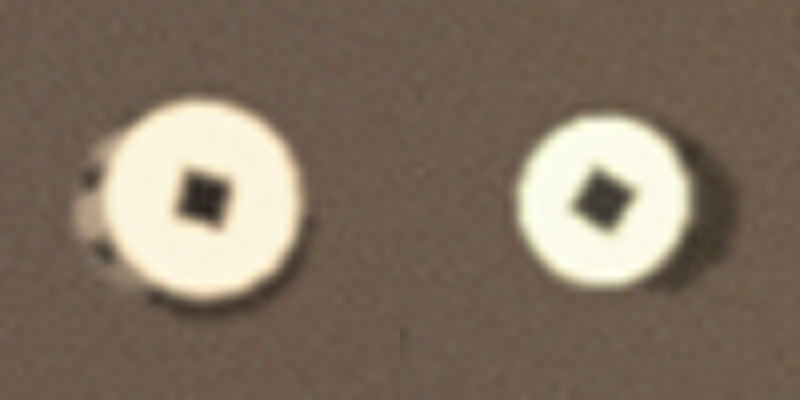

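A's top measures 50 mm across, so it is the ground storey. B measures 42 mm and is plain white, so it is the upper storey; the yellow and green ones are look-alikes. Now I work out the move above A.

```bash
cat >> h.py <<'E'
def go(x,y,z,yaw):
    T=tool(); G=np.eye(4); G[:3,:3]=R.from_euler('xyz',[180,0,yaw],degrees=True).as_matrix(); G[:3,3]=x,y,z
    D=np.linalg.inv(T)@G; print('shift',D[:3,3].round(4),'rot',R.from_matrix(D[:3,:3]).as_rotvec(degrees=True).round(2))
E
python3 -c "
from h import *
go(.548,-.364,.15,186.56)"
```

```text
shift [0.0794 0.3685 0.0455] rot [ 7.000e-02 -1.000e-01 -7.423e+01]
```

Call:
step_arm(increments="-1 0.0794 0.3685 0.0455 0 0 -74.2;-1 0.0794 0.3685 0.0455 0 0 -74.2;-1 0.0794 0.3685 0.0455 0 0 -74.2;-1 0.0794 0.3685 0.0455 0 0 -74.2;-1 0.0794 0.3685 0.0455 0 0 -74.2;-1 0.0794 0.3685 0.0455 0 0 -74.2;-1 0.0794 0.3685 0.0455 0 0 -74.2;-1 0.0794 0.3685 0.0455 0 0 -74.2;-1 0.0794 0.3685 0.0455 0 0 -74.2;-1 0.0794 0.3685 0.0455 0 0 -74.2")

```text
t: 1.35
position: [0.5474, -0.3653, 0.1511]
eef_rot: [-180.0, 0.0, -173.6]
ft_force: [0.1, -0.9, -0.2]
opening: 1.0
```

Run:
```python
from h import *
T=tool(); s=env.snapshot('wrist'); s['T']=T; np.save('w1.npy',s,allow_pickle=True); save('w1',s['color'])
print(T[:3,3],env.read_state()['joints'].round(1),s['fov_y'],s['cx'],s['cy'],s['mount'].round(3).tolist())
print(wproj(s,T,[.548,-.364,.024]))
```

```text
[ 0.54744065 -0.36534068  0.15109722] [-19.7  27.1   1.8   0.  -64.7  26.1] 65.70646984690485 284.17752495277034 211.98878087514933 [[1.0, -0.001, -0.001, -0.0], [0.001, 0.963, 0.271, -0.075], [0.0, -0.271, 0.963, -0.189], [0.0, 0.0, 0.0, 1.0]]
[283.76915752 199.81096392]
```

View pics/w1.png

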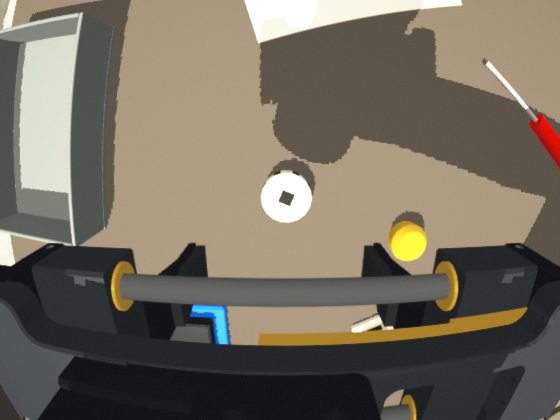

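The disc top is at (286,197), against a predicted (284,200). I refine that and go down.

```bash
cat >> h.py <<'E'
def wblob(s,T,u,v,r,z,lo=(0,0,150),hi=(180,70,255)):
    m=cv2.inRange(cv2.cvtColor(s['color'],cv2.COLOR_RGB2HSV),lo,hi); k=np.zeros_like(m); cv2.circle(k,(u,v),r,255,-1)
    c=max(cv2.findContours(m&k,0,2)[0],key=cv2.contourArea)
    q=np.array([wpix(s,T,*p[0],z)[:2] for p in c],np.float32)*1000
    print('rect',cv2.minAreaRect(q),'circ',cv2.minEnclosingCircle(q)); return q
E
python3 - <<'E'
from h import *
s=np.load('w1.npy',allow_pickle=True).item(); wblob(s,s['T'],286,197,40,.024); print(wpix(s,s['T'],286,197.5,.024))
go(.549,-.363,.011,186.56)
E
```

```text
rect ((546.0006103515625, -365.496826171875), (80.94171142578125, 80.06951141357422), 80.49638366699219) circ ((545.9638671875, -365.93829345703125), 41.21720886230469)
[ 0.54604768 -0.3666039   0.024     ]
shift [-0.0017  0.0022  0.1401] rot [-0.01  0.01 -0.16]
```

Call:
step_arm(increments="-1 0.001 0 0.05 0 0 0;-1 0.001 0 0.1 0 0 0;-1 0.001 0 0.13 0 0 0;-1 0.001 0 0.14 0 0 0;-1 0.001 0 0.14 0 0 0;0 0.001 0 0.14 0 0 0;1 0.001 0 0.14 0 0 0;1 0.001 0 0.14 0 0 0;1 0.001 0 0.14 0 0 0;1 0.001 0 0.14 0 0 0;1 0.001 0 0.14 0 0 0;1 0.001 0 0.14 0 0 0")

```text
t: 2.9
position: [0.5472, -0.3647, 0.0108]
eef_rot: [180.0, -0.0, -173.5]
ft_force: [-0.2, 0.0, 0.0]
opening: 0.284
```

Run:
```python
from h import *
print(env.read_state()['opening']*87)
go(.629,.055,.15,186.56)
```

```text
24.672480388206967
shift [-0.129   0.4077 -0.1392] rot [ 0.   -0.01 -0.02]
```

Opening 0.284 (25 mm) doesn't match a 50 mm disc, so I take a look.

Run:
```python
from h import *
s=env.snapshot('wrist'); w=s['color']; a=env.snapshot('scene'); 
save('w2',np.hstack([w[100:420,80:480],cv2.resize(a['color'][100:200,70:195],(400,320))]))
st=env.read_state(); print(st['opening'],st['t'],st['ft_force'])
```

```text
0.19180160909208824 3.0 [-1.17705612  0.02144225  0.85883365]
```

View pics/w2.png

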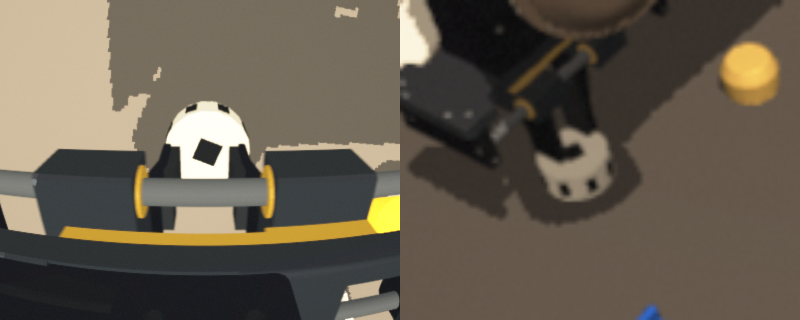

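Run:
```python
from h import *
T=tool(); s=env.snapshot('wrist'); print(T[:3,3])
print(wpix(s,T,288,252,.024), 'tool pts', [wproj(s,T,T[:3,3]+np.array(d)).round(0) for d in ((0,0,0),(0,0,.013),(0.025,0,.013),(-.025,0,.013))])
p=env.snapshot('scene'); print('scene tcp',proj(p,T[:3,3]),'disc top if at tcp',proj(p,T[:3,3]+[0,0,.013]), pix2w(p,70+178/3.2,100+150/3.2,.024), env.read_state()['opening'])
save('sc3',cv2.resize(p['color'][110:190,90:180],(720,640),interpolation=2)[:600]); save('w3',s['color'])
```

```text
[ 0.54719387 -0.36470507  0.01078907]
[ 0.54532411 -0.36618014  0.024     ] tool pts [array([285., 246.]), array([285., 254.]), array([242., 249.]), array([326., 258.])]
scene tcp [124.85066109 151.73960003] disc top if at tcp [123.53406997 147.77017561] [ 0.54251555 -0.36287182  0.024     ] 0.10528750345544646
```

View pics/sc3.png

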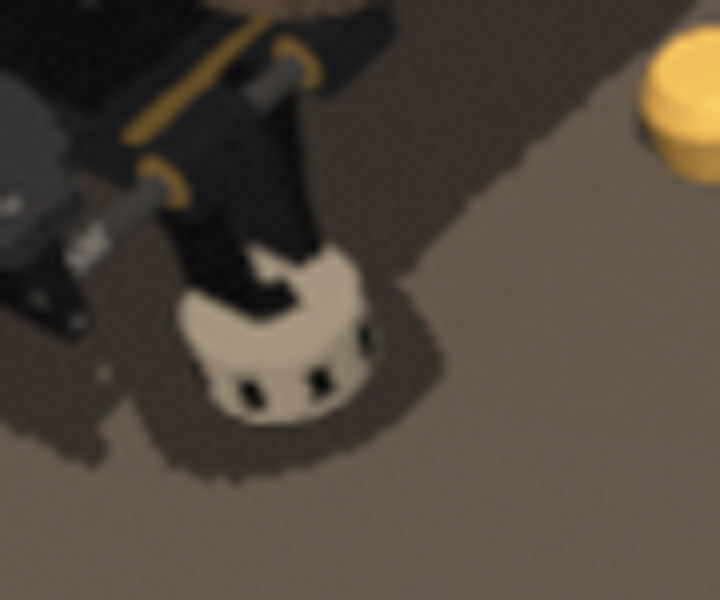

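View pics/w3.png

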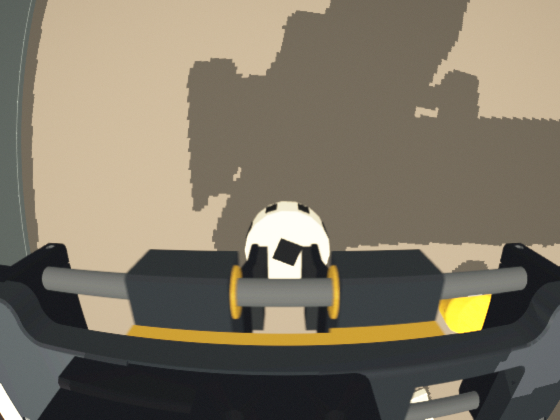

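The fingers are closing above the disc top: the disc is unmoved at (.545,-.366), and the pads cover its upper surface. I check where the fingertips really are relative to the TCP.

Run:
```python
from h import *
s=np.load('w1.npy',allow_pickle=True).item(); T=s['T']
for z in (-.05,-.04,-.03,-.02,-.01,0,.008): print(z,[wproj(s,T,(T@np.r_[x,y,z,1])[:3]).round(0).tolist() for x,y in((-.0435,-.0095),(.0435,-.0095),(-.0585,-.0095),(.0435,.0095))])
save('f4',np.hstack([cv2.resize(s['color'][225:345,120:240],(400,400),interpolation=2),cv2.resize(s['color'][225:345,335:455],(400,400),interpolation=2)]))
print(env.read_state()['opening'])
```

```text
-0.05 [[194.0, 265.0], [375.0, 265.0], [166.0, 264.0], [371.0, 298.0]]
-0.04 [[199.0, 257.0], [370.0, 256.0], [172.0, 256.0], [366.0, 289.0]]
-0.03 [[204.0, 249.0], [365.0, 249.0], [178.0, 249.0], [362.0, 280.0]]
-0.02 [[208.0, 243.0], [361.0, 242.0], [183.0, 242.0], [359.0, 272.0]]
-0.01 [[211.0, 237.0], [358.0, 236.0], [188.0, 236.0], [355.0, 265.0]]
0 [[215.0, 231.0], [354.0, 231.0], [192.0, 231.0], [352.0, 259.0]]
0.008 [[217.0, 227.0], [352.0, 227.0], [195.0, 227.0], [350.0, 254.0]]
0.10528750345544646
```

View pics/f4.png

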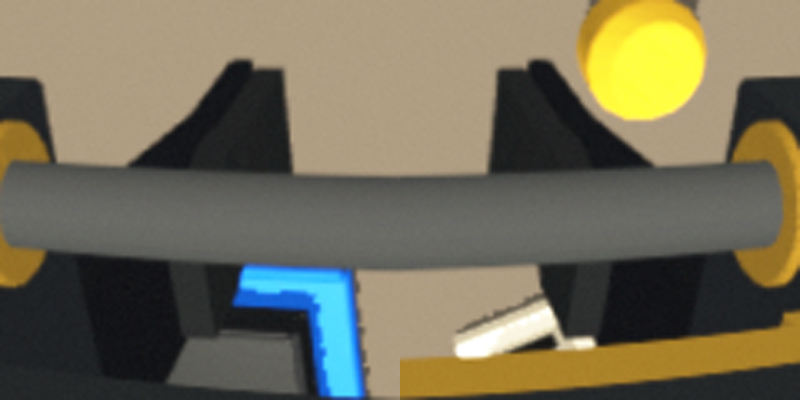

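The open fingertip corners at (205,245) and (364,245) put the real tips about 26 mm *behind* the reported TCP, not 8 mm ahead. I open and descend in stages while watching the force.

Call:
step_arm(increments="-1 0 0 0 0 0 0;-1 0 0 0 0 0 0;-1 0 0 0 0 0 0;-1 0 0 0 0 0 0;-1 0 0 0 0 0 0;-1 0 0 0 0 0 0;-1 0 0 0 0 0 0;-1 0.0015 -0.001 0.01 0 0 0;-1 0.0015 -0.001 0.016 0 0 0;-1 0.0015 -0.001 0.02 0 0 0;-1 0.0015 -0.001 0.022 0 0 0;-1 0.0015 -0.001 0.024 0 0 0;-1 0.0015 -0.001 0.024 0 0 0")

```text
t: 4.72
position: [0.5458, -0.3659, -0.0132]
eef_rot: [180.0, -0.0, -173.5]
ft_force: [-0.3, 0.4, 0.1]
opening: 0.997
```

Call:
step_arm(increments="-1 0 0 0.002 0 0 0;-1 0 0 0.003 0 0 0;-1 0 0 0.004 0 0 0;-1 0 0 0.004 0 0 0")

```text
t: 5.22
position: [0.5458, -0.3659, -0.0172]
eef_rot: [180.0, -0.0, -173.5]
ft_force: [0.4, -0.8, -0.6]
opening: 1.001
```

Call:
step_arm(increments="-1 0 0 0.001 0 0 0;-1 0 0 0.002 0 0 0;-1 0 0 0.003 0 0 0;-1 0 0 0.003 0 0 0")

```text
t: 5.72
position: [0.5457, -0.3659, -0.0203]
eef_rot: [180.0, -0.0, -173.5]
ft_force: [0.3, -0.1, -0.2]
opening: 1.0
```

Call:
step_arm(increments="-1 0 0 0.001 0 0 0;-1 0 0 0.002 0 0 0;-1 0 0 0.002 0 0 0")

```text
t: 6.1
position: [0.5457, -0.3659, -0.0223]
eef_rot: [180.0, -0.0, -173.5]
ft_force: [-0.1, -1.1, 0.1]
opening: 0.998
```

Call:
step_arm(increments="-1 0 0 0.001 0 0 0;-1 0 0 0.001 0 0 0")

```text
t: 6.35
position: [0.5457, -0.3659, -0.0233]
eef_rot: [180.0, -0.0, -173.5]
ft_force: [0.3, 0.3, 0.7]
opening: 1.002
```

Call:
step_arm(increments="-1 0 0 0.001 0 0 0;-1 0 0 0.001 0 0 0")

```text
t: 6.6
position: [0.5458, -0.3659, -0.0243]
eef_rot: [180.0, -0.0, -173.5]
ft_force: [0.4, -0.3, -0.3]
opening: 1.004
```

Call:
step_arm(increments="-1 0 0 0.001 0 0 0;-1 0 0 0.001 0 0 0")

```text
t: 6.85
position: [0.5457, -0.3659, -0.0253]
eef_rot: [180.0, -0.0, -173.5]
ft_force: [-0.2, 0.9, -0.4]
opening: 0.999
```

Call:
step_arm(increments="-1 0 0 0.001 0 0 0;-1 0 0 0.001 0 0 0")

```text
t: 7.1
position: [0.5459, -0.3659, -0.0257]
eef_rot: [-180.0, 0.0, -173.5]
ft_force: [-0.1, -0.8, 2.4]
opening: 0.999
```

Call:
step_arm(increments="-1 0 0 0.001 0 0 0;-1 0 0 0.001 0 0 0")

```text
t: 7.35
position: [0.546, -0.366, -0.0257]
eef_rot: [-180.0, 0.0, -173.4]
ft_force: [-2.5, 0.6, 7.7]
opening: 1.001
```

Bench contact comes at TCP z = −0.0257, so the tip height is TCP z + 0.0257, a 33.7 mm offset from the spec. I raise to a tip height of 9 mm and grip.

Call:
step_arm(increments="-1 0 0 -0.0105 0 0 0;0 0 0 -0.0105 0 0 0;1 0 0 -0.0105 0 0 0;1 0 0 -0.0105 0 0 0;1 0 0 -0.0105 0 0 0;1 0 0 -0.0105 0 0 0;1 0 0 -0.0105 0 0 0;1 0 0 -0.0105 0 0 0;1 0 0 -0.0105 0 0 0")

```text
t: 8.48
position: [0.5458, -0.3659, -0.0167]
eef_rot: [180.0, -0.0, -173.5]
ft_force: [-0.4, -0.1, 0.2]
opening: 0.564
```

Run:
```python
from h import *
go(.629,.055,.09,186.56)
```

```text
shift [-0.1305  0.4087 -0.1067] rot [ 0.   -0.01 -0.02]
```

Call:
step_arm(increments="1 0 0 -0.06 0 0 0;1 0 0 -0.1067 0 0 0;1 -0.1305 0.4087 -0.1067 0 0 0;1 -0.1305 0.4087 -0.1067 0 0 0;1 -0.1305 0.4087 -0.1067 0 0 0;1 -0.1305 0.4087 -0.1067 0 0 0;1 -0.1305 0.4087 -0.1067 0 0 0;1 -0.1305 0.4087 -0.1067 0 0 0;1 -0.1305 0.4087 -0.1067 0 0 0;1 -0.1305 0.4087 -0.1067 0 0 0;1 -0.1305 0.4087 -0.1067 0 0 0;1 -0.1305 0.4087 -0.1067 0 0 0;1 -0.1305 0.4087 -0.1067 0 0 0")

```text
t: 10.1
position: [0.6288, 0.0536, 0.0902]
eef_rot: [-180.0, -0.0, -173.6]
ft_force: [-0.3, 0.5, -0.9]
opening: 0.569
```

Run:
```python
from h import *
T=tool(); s=env.snapshot('wrist'); s['T']=T; np.save('w5.npy',s,allow_pickle=True)
a=env.snapshot('scene')
im=s['color'].copy()
print(T[:3,3],env.read_state()['opening'])
save('w5',np.hstack([s['color'],a['color'][140:,150:390]])[:])
```

```text
[0.62884812 0.05361347 0.09015659] 0.5653527417840327Traceback (most recent call last):
  File "<stdin>", line 6, in <module>
    return _nx.concatenate(arrs, 1, dtype=dtype, casting=casting)
           ~~~~~~~~~~~~~~~^^^^^^^^^^^^^^^^^^^^^^^^^^^^^^^^^^^^^^^
ValueError: all the input array dimensions except for the concatenation axis must match exactly, but along dimension 0, the array at index 0 has size 420 and the array at index 1 has size 280
```

Run:
```python
from h import *
s=np.load('w5.npy',allow_pickle=True).item(); a=env.snapshot('scene')
save('w5',np.hstack([s['color'],cv2.resize(a['color'][180:390,120:240],(240,420))]))
```

```text
(no output)
```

View pics/w5.png

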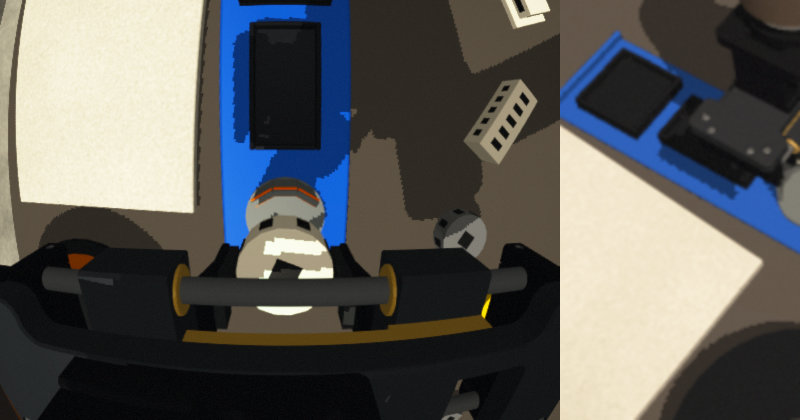

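Wrist view: the long pocket's rim corners are at about (249,22), (321,22), (321,150) and (249,150). The held disc is at about (285,265), with the tube's −y wall behind it at (285,190). I measure those.

Run:
```python
from h import *
s=np.load('w5.npy',allow_pickle=True).item(); T=s['T']
for z in(.024,.028):
    P=[wpix(s,T,u,v,z)[:2] for u,v in((249.5,22),(320.5,22),(321,150),(250,150))]
    P=np.array(P); print(z,P.mean(0).round(4),[np.linalg.norm(P[i]-P[i-1]).round(4) for i in range(4)], [np.degrees(np.arctan2(*(P[i]-P[j])[::-1])).round(1) for i,j in((0,1),(3,2))])
# caddy edges
a=[wpix(s,T,u,v,.008)[:2].round(4) for u,v in((220,100),(351.5,100),(224,235),(347,235))];print(a)
print('disc in tool', (np.linalg.inv(T)@np.r_[wpix(s,T,285,265,.131),1]).round(4))
for y in(.053,.055,.057): 
    c=np.array([.629,y]); print(y,[wproj(s,T,np.r_[c+np.array([.114,-.9935])*r,.060]).round(0) for r in(.029,.033)])
s=np.load('top.npy',allow_pickle=True).item()
for n,p in(('tube',[.629,.055,.060]),('sq',[.654,-.163,.026]),('long',[.6415,-.054,.026])): print(n,proj(s,p).round(1))
im=s['color'][95:190,205:400].copy(); save('cad',cv2.resize(im,(780,380),interpolation=2))
# tube rim columns crop of wrist
w=np.load('w5.npy',allow_pickle=True).item()['color']; save('rim',cv2.resize(w[170:220,230:340],(770,350),interpolation=2))
```

```text
0.024 [ 0.6399 -0.0514] [np.float64(0.1035), np.float64(0.0554), np.float64(0.1035), np.float64(0.0558)] [np.float64(6.4), np.float64(6.4)]
0.028 [ 0.6399 -0.0509] [np.float64(0.1019), np.float64(0.0546), np.float64(0.1019), np.float64(0.0549)] [np.float64(6.4), np.float64(6.4)]
[array([ 0.6926, -0.0351]), array([ 0.5841, -0.0473]), array([0.6802, 0.0822]), array([0.5706, 0.07  ])]
disc in tool [ 2.00e-04 -5.80e-03 -4.08e-02  1.00e+00]
0.053 [array([284., 189.]), array([284., 183.])]
0.055 [array([284., 192.]), array([284., 186.])]
0.057 [array([284., 195.]), array([284., 189.])]
tube [248.4 144.1]
sq [354.7 134.4]
long [302.1 141. ]
```

View pics/cad.png

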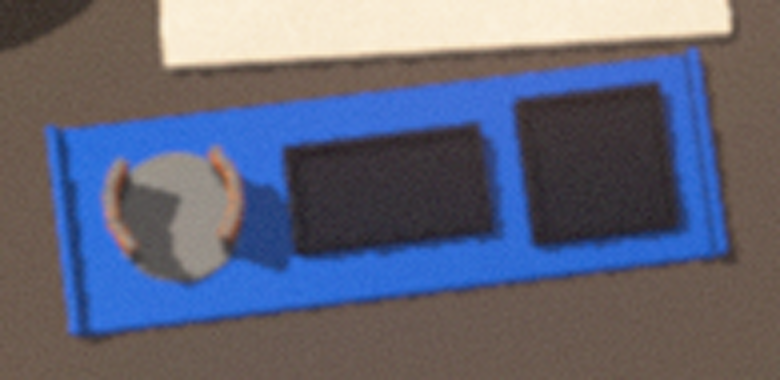

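View pics/rim.png

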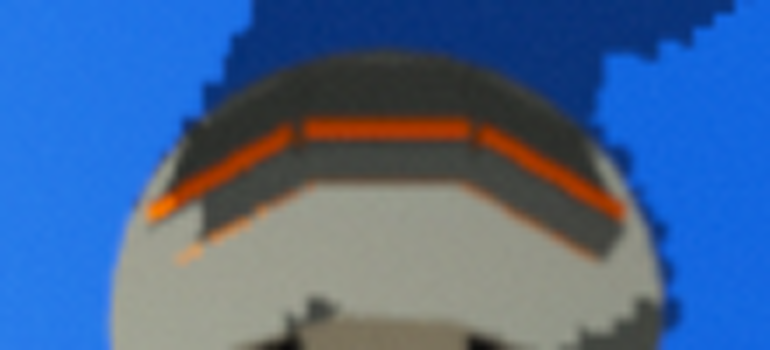

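Wrist and rim measurements agree: tube (.628,.0577), long pocket (.640,−.0514), yaw 6.4°. Now I check the disc's offset in the hand by overlaying predicted outlines.

Run:
```python
from h import *
s=np.load('w5.npy',allow_pickle=True).item(); T=s['T']; im=cv2.resize(s['color'][200:330,210:360],None,fx=4,fy=4,interpolation=2)
for y,col in((0,(255,0,0)),(-.004,(0,255,0))):
    for z in(-.0408,-.0168):
        P=[(wproj(s,T,(T@np.r_[.025*np.cos(a),y+.025*np.sin(a),z,1])[:3])-[210,200])*4+1.5 for a in np.linspace(0,6.283,80)]
        cv2.polylines(im,[np.int32(P)],True,col,1)
save('ov',im)
```

```text
(no output)
```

View pics/ov.png

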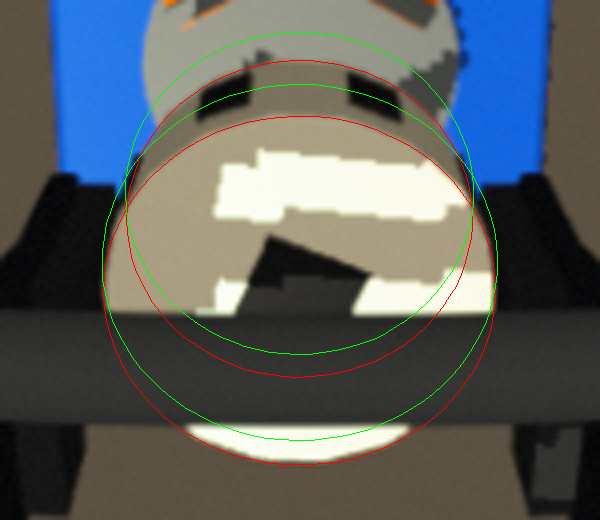

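The y=0 outline (red) fits exactly, so the disc is centred in the hand. I insert it in the tube.

Run:
```python
from h import *
go(.628,.0577,-.0042,186.4)
```

```text
shift [0.0006 0.0036 0.0944] rot [0.   0.01 0.07]
```

Call:
step_arm(increments="1 0.0005 0.0037 0 0 0 0;1 0.0005 0.0037 0.02 0 0 0;1 0.0005 0.0037 0.04 0 0 0;1 0.0005 0.0037 0.05 0 0 0;1 0.0005 0.0037 0.06 0 0 0;1 0.0005 0.0037 0.06 0 0 0")

```text
t: 11.0
position: [0.6277, 0.0586, 0.0295]
eef_rot: [-180.0, -0.1, -173.5]
ft_force: [-0.4, 0.1, -1.0]
opening: 0.563
```

Call:
step_arm(increments="1 0 0 0.008 0 0 0;1 0 0 0.014 0 0 0;1 0 0 0.02 0 0 0;1 0 0 0.024 0 0 0;1 0 0 0.028 0 0 0;1 0 0 0.028 0 0 0")

```text
t: 11.75
position: [0.6278, 0.0585, 0.0017]
eef_rot: [-180.0, -0.0, -173.5]
ft_force: [-0.6, 0.8, -0.4]
opening: 0.57
```

Call:
step_arm(increments="1 0 0 0.002 0 0 0;1 0 0 0.004 0 0 0;1 0 0 0.006 0 0 0;1 0 0 0.006 0 0 0")

```text
t: 12.25
position: [0.6279, 0.0586, -0.0041]
eef_rot: [-180.0, -0.0, -173.5]
ft_force: [0.6, -0.1, -0.2]
opening: 0.562
```

Call:
step_arm(increments="1 0 0 0.001 0 0 0;1 0 0 0.001 0 0 0;-1 0 0 0.001 0 0 0;-1 0 0 0.001 0 0 0;-1 0 0 0.001 0 0 0;-1 0 0 0.001 0 0 0;-1 0 0 0.001 0 0 0;-1 0 0 -0.03 0 0 0;-1 0 0 -0.08 0 0 0;-1 0 0 -0.105 0 0 0;-1 0 0 -0.105 0 0 0")

```text
t: 13.62
position: [0.6296, 0.0591, 0.1037]
eef_rot: [179.9, 0.3, -173.5]
ft_force: [-0.2, -0.4, -0.9]
opening: 0.999
```

Run:
```python
from h import *
T=tool(); s=env.snapshot('wrist'); s['T']=T; np.save('w6.npy',s,allow_pickle=True); print(T[:3,3])
im=cv2.resize(s['color'][150:290,210:360],None,fx=4,fy=4,interpolation=2)
for z in(.036,):
    P=[(wproj(s,T,[.628+.025*np.cos(a),.0580+.025*np.sin(a),z])-[210,150])*4+1.5 for a in np.linspace(0,6.283,80)]
    cv2.polylines(im,[np.int32(P)],True,(255,0,0),1)
save('w6',im); go(.413,.220,.10,186.5)
```

```text
[0.62963051 0.05908487 0.1037455 ]
shift [0.1955 0.1846 0.0016] rot [0.04 0.09 0.02]
```

View pics/w6.png

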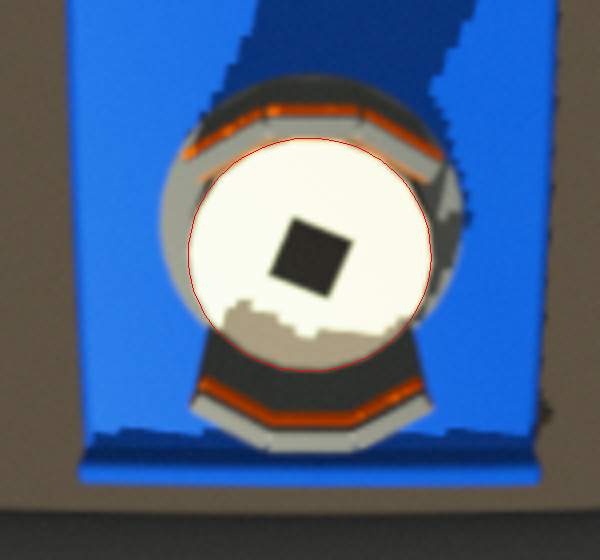

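The ground storey is seated flat: its top outline matches z=36 mm at (.628,.058). Next is the upper storey.

Call:
step_arm(increments="-1 0.1955 0.1846 0 0 0 0;-1 0.1955 0.1846 0 0 0 0;-1 0.1955 0.1846 0 0 0 0;-1 0.1955 0.1846 0 0 0 0;-1 0.1955 0.1846 0 0 0 0;-1 0.1955 0.1846 0 0 0 0;-1 0.1955 0.1846 0 0 0 0;-1 0.1955 0.1846 0 0 0 0")

```text
t: 14.68
position: [0.4133, 0.2191, 0.1005]
eef_rot: [-180.0, -0.0, -173.6]
ft_force: [0.1, 0.5, 0.0]
opening: 1.001
```

Run:
```python
from h import *
T=tool(); s=env.snapshot('wrist'); s['T']=T; np.save('w7.npy',s,allow_pickle=True); print(T[:3,3],env.read_state()['joints'].round(0))
c=wproj(s,T,[.413,.219,.018]); print(c); u,v=c.round().astype(int)
for th in((0,0,170),(0,0,225)):
  wblob(s,T,u,v,34,.018,th,(180,45,255))
save('w7',np.hstack([s['color'],cv2.resize(s['color'][v-45:v+45,u-25:u+25],(233,420))]))
```

```text
[0.41329514 0.2190874  0.10051603] [ 48.  13. -29.  -0. -49. -41.]
[284.74412901 210.45974901]
rect ((412.0163269042969, 221.61366271972656), (41.091373443603516, 41.60182189941406), 6.398653030395508) circ ((411.86474609375, 221.32566833496094), 21.43828010559082)
rect ((412.0163269042969, 221.61366271972656), (41.091373443603516, 41.60182189941406), 6.398653030395508) circ ((411.86474609375, 221.32566833496094), 21.43828010559082)
```

View pics/w7.png

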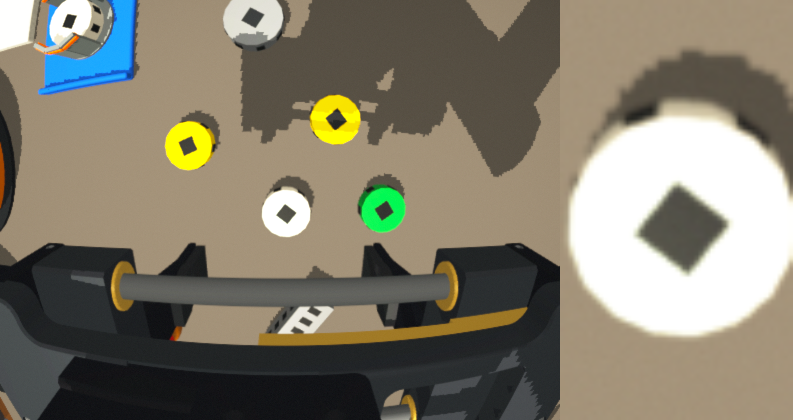

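The white disc at (286,213) measures 41.5 mm across and sits at (.412,.2217), so it is the upper storey; yellow at (189,146) and (336,120) and green at (383,209) stay put. I narrow the jaws to keep clear of the green one and descend.

```bash
python3 -c "
from h import *
go(.412,.2216,-.0207,186.5)"
```

```text
shift [0.001  0.0027 0.1213] rot [-0.03 -0.04 -0.06]
```

Call:
step_arm(increments="-0.4 0.001 0.0027 0.01 0 0 0;-0.4 0.001 0.0027 0.02 0 0 0;-0.4 0.001 0.0027 0.04 0 0 0;-0.4 0.001 0.0027 0.06 0 0 0;-0.4 0.001 0.0027 0.09 0 0 0;-0.4 0.001 0.0027 0.115 0 0 0;-0.4 0.001 0.0027 0.121 0 0 0;-0.4 0.001 0.0027 0.121 0 0 0;1 0.001 0.0027 0.121 0 0 0;1 0.001 0.0027 0.121 0 0 0;1 0.001 0.0027 0.121 0 0 0;1 0.001 0.0027 0.121 0 0 0;1 0.001 0.0027 0.121 0 0 0;1 0.001 0.0027 0.121 0 0 0")

```text
t: 16.48
position: [0.4118, 0.2227, -0.0193]
eef_rot: [180.0, 0.0, -173.5]
ft_force: [-1.3, -1.0, 6.8]
opening: 0.468
```

```bash
python3 -c "
from h import *
print(env.read_state()['opening']*87);go(.628,.0577,.09,186.45)"
```

```text
40.750705337857966
shift [-0.196  -0.1885 -0.1093] rot [0.03 0.05 0.1 ]
```

The grip is good (40.75 mm for a 42 mm disc), but there is a 6.8 N bench contact at TCP z −0.0193. The tips evidently reach lower when the jaws are narrower, so I'll allow for that. The disc's bottom is at TCP z + 0.0193.

Call:
step_arm(increments="1 0 0 -0.03 0 0 0;1 0 0 -0.08 0 0 0;1 0 0 -0.11 0 0 0;1 -0.196 -0.1885 -0.11 0 0 0;1 -0.196 -0.1885 -0.11 0 0 0;1 -0.196 -0.1885 -0.11 0 0 0;1 -0.196 -0.1885 -0.11 0 0 0;1 -0.196 -0.1885 -0.11 0 0 0;1 -0.196 -0.1885 -0.11 0 0 0;1 -0.196 -0.1885 -0.11 0 0 0;1 -0.196 -0.1885 -0.11 0 0 0")

```text
t: 17.85
position: [0.6269, 0.0582, 0.0902]
eef_rot: [180.0, -0.0, -173.4]
ft_force: [0.5, 1.0, -0.6]
opening: 0.47
```

Run:
```python
from h import *
T=tool(); s=env.snapshot('wrist'); s['T']=T; np.save('w8.npy',s,allow_pickle=True); print(T[:3,3],env.read_state()['opening']*87)
im=cv2.resize(s['color'][180:340,200:370],None,fx=3.5,fy=3.5,interpolation=2)
for z in(-.0373,-.0193):
    P=[(wproj(s,T,(T@np.r_[.021*np.cos(a),.021*np.sin(a),z,1])[:3])-[200,180])*3.5+1.3 for a in np.linspace(0,6.283,80)]
    cv2.polylines(im,[np.int32(P)],True,(255,0,0),1)
save('w8',im); go(.628,.0583,.0175,186.45)
```

```text
[0.62686992 0.05818971 0.09017245] 41.18140068373384
shift [-0.0009 -0.0001  0.0729] rot [0.01 0.01 0.16]
```

View pics/w8.png

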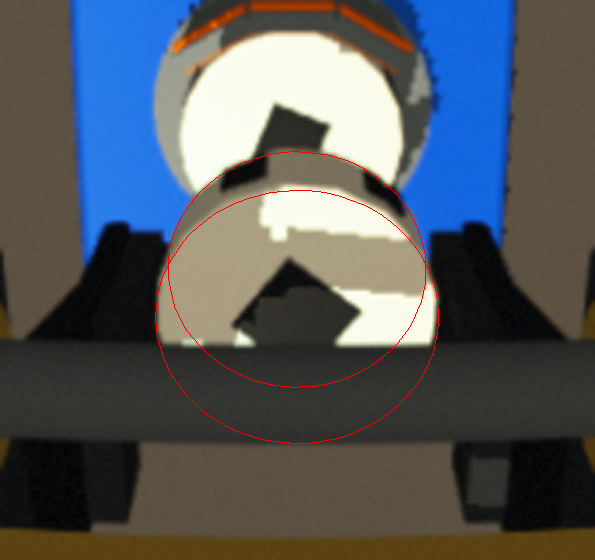

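The held disc is flat and centred, matching the red outline. I insert it onto the ground storey.

Call:
step_arm(increments="1 -0.001 0 0.02 0 0 0;1 -0.001 0 0.04 0 0 0;1 -0.001 0 0.055 0 0 0;1 -0.001 0 0.065 0 0 0;1 -0.001 0 0.07 0 0 0;1 -0.001 0 0.0725 0 0 0;1 -0.001 0 0.0725 0 0 0")

```text
t: 18.77
position: [0.629, 0.0575, 0.0178]
eef_rot: [180.0, 0.0, -173.5]
ft_force: [-0.6, -0.3, -0.6]
opening: 0.474
```

Call:
step_arm(increments="1 0 0 0.0007 0 0 0;1 0 0 0.0014 0 0 0;1 0 0 0.0014 0 0 0")

```text
t: 19.15
position: [0.629, 0.0575, 0.0167]
eef_rot: [-180.0, 0.0, -173.5]
ft_force: [-1.4, -0.1, 3.5]
opening: 0.471
```

Run:
```python
from h import *
s=np.load('w8.npy',allow_pickle=True).item(); T=s['T']
for z in(-.03,-.026,-.02,-.015): print(z,[wproj(s,T,(T@np.r_[x,-.0095,z,1])[:3]).round(1) for x in(-.0206,.0206)])
```

```text
-0.03 [array([245.7, 249.8]), array([323.4, 249.7])]
-0.026 [array([246.5, 247. ]), array([322.6, 246.9])]
-0.02 [array([247.7, 243. ]), array([321.4, 242.9])]
-0.015 [array([248.6, 239.8]), array([320.5, 239.8])]
```

Contact is at the predicted height (3.5 N). I release and retreat.

Call:
step_arm(increments="-1 0 0 0 0 0 0;-1 0 0 0 0 0 0;-1 0 0 0 0 0 0;-1 0 0 0 0 0 0;-1 0 0 0 0 0 0;-1 0 0 -0.03 0 0 0;-1 0 0 -0.08 0 0 0;-1 0 0 -0.09 0 0 0;-1 0 0 -0.09 0 0 0")

```text
t: 20.27
position: [0.6289, 0.0577, 0.1069]
eef_rot: [180.0, 0.1, -173.5]
ft_force: [0.1, 0.2, -0.9]
opening: 1.002
```

Run:
```python
from h import *
T=tool(); s=env.snapshot('wrist'); s['T']=T; np.save('w9.npy',s,allow_pickle=True); print(T[:3,3])
for z in(.046,.054,.064):
  c=wproj(s,T,[.629,.0578,z]).round().astype(int); print(z); wblob(s,T,c[0],c[1],40,z,(0,0,238),(180,25,255))
go(.438,-.0595,.10,150.8)
```

```text
[0.62886399 0.05765565 0.10685373]
0.046
rect ((628.8307495117188, 58.92007827758789), (40.803955078125, 40.81285095214844), 51.16078567504883) circ ((627.8035888671875, 57.90760803222656), 22.908870697021484)
0.054
rect ((629.09716796875, 56.48716735839844), (39.497066497802734, 39.5057258605957), 51.16063690185547) circ ((628.1029052734375, 55.50712966918945), 22.175086975097656)
0.064
rect ((629.4301147460938, 53.44601058959961), (37.86343002319336, 37.8717041015625), 51.16067886352539) circ ((628.47705078125, 52.506534576416016), 21.257936477661133)
shift [ 0.202  -0.0947  0.0057] rot [-0.   -0.07 35.71]
```

The stack looks right. Next is the stair tower: go above it and measure.

Call:
step_arm(increments="-1 0.202 -0.0947 0.005 0 0 35.7;-1 0.202 -0.0947 0.005 0 0 35.7;-1 0.202 -0.0947 0.005 0 0 35.7;-1 0.202 -0.0947 0.005 0 0 35.7;-1 0.202 -0.0947 0.005 0 0 35.7;-1 0.202 -0.0947 0.005 0 0 35.7;-1 0.202 -0.0947 0.005 0 0 35.7;-1 0.202 -0.0947 0.005 0 0 35.7")

```text
t: 21.32
position: [0.4393, -0.0592, 0.1008]
eef_rot: [-180.0, -0.0, 150.9]
ft_force: [-0.2, -0.1, -0.1]
opening: 0.998
```

Run:
```python
from h import *
T=tool(); s=env.snapshot('wrist'); s['T']=T; np.save('w10.npy',s,allow_pickle=True); print(T[:3,3])
c=wproj(s,T,[.438,-.0595,.03]).round().astype(int); print(c)
for v in (200,238): q=wblob(s,T,c[0],c[1],60,.03,(0,0,v),(180,25,255))
(cx,cy),_=cv2.minEnclosingCircle(q); 
save('w10',s['color'])
# row extents check
m=cv2.inRange(cv2.cvtColor(s['color'],cv2.COLOR_RGB2HSV),(0,0,200),(180,25,255)); k=np.zeros_like(m);cv2.circle(k,tuple(map(int,c)),60,255,-1); ys,xs=np.nonzero(m&k); print(xs.min(),xs.max(),ys.min(),ys.max())
```

```text
[ 0.43933474 -0.05918257  0.10078066]
[286 213]
rect ((436.92340087890625, -58.941776275634766), (79.9284439086914, 30.397985458374023), 60.740257263183594) circ ((436.9908142089844, -58.790714263916016), 42.309871673583984)
rect ((436.92340087890625, -58.941776275634766), (79.9284439086914, 30.397985458374023), 60.740257263183594) circ ((436.9908142089844, -58.790714263916016), 42.309871673583984)
270 306 165 257
```

The bar measures 79.9 × 30.4 mm at (.4369,−.0589), yaw 60.7°, which matches the spec. I grip it high (tip 19 mm up), so the tips clear the pocket walls.

```bash
python3 -c "
from h import *
go(.4369,-.0589,-.0067,150.74)"
```

```text
shift [ 0.0021 -0.0008  0.1075] rot [-0.02 -0.02  0.13]
```

Call:
step_arm(increments="-1 0.0021 -0.0008 0.05 0 0 0;-1 0.0021 -0.0008 0.095 0 0 0;-1 0.0021 -0.0008 0.1075 0 0 0;-1 0.0021 -0.0008 0.1075 0 0 0;1 0.0021 -0.0008 0.1075 0 0 0;1 0.0021 -0.0008 0.1075 0 0 0;1 0.0021 -0.0008 0.1075 0 0 0;1 0.0021 -0.0008 0.1075 0 0 0;1 0.0021 -0.0008 0.1075 0 0 0;1 0.0021 -0.0008 0.1075 0 0 0;1 0.0021 -0.0008 0.1075 0 0 0;1 0.0021 -0.0008 0.1075 0 0 0")

```text
t: 22.88
position: [0.4365, -0.0593, -0.0064]
eef_rot: [-180.0, -0.0, 150.8]
ft_force: [-0.3, -0.7, 0.5]
opening: 0.341
```

```bash
python3 -c "
from h import *
print(env.read_state()['opening']*87)
go(.640,-.0514,.07,186.4)"
```

```text
29.664605496077495
shift [-0.1739  0.106  -0.0764] rot [-0.000e+00 -1.000e-02 -3.557e+01]
```

Call:
step_arm(increments="1 0 0 -0.04 0 0 0;1 0 0 -0.0764 0 0 0;1 -0.1739 0.106 -0.0764 0 0 -35.6;1 -0.1739 0.106 -0.0764 0 0 -35.6;1 -0.1739 0.106 -0.0764 0 0 -35.6;1 -0.1739 0.106 -0.0764 0 0 -35.6;1 -0.1739 0.106 -0.0764 0 0 -35.6;1 -0.1739 0.106 -0.0764 0 0 -35.6;1 -0.1739 0.106 -0.0764 0 0 -35.6;1 -0.1739 0.106 -0.0764 0 0 -35.6")

```text
t: 24.12
position: [0.6395, -0.0514, 0.0706]
eef_rot: [180.0, 0.0, -173.6]
ft_force: [0.0, -0.1, -0.9]
opening: 0.342
```

```bash
python3 -c "
from h import *
print(env.read_state()['opening']*87)
go(.640,-.0514,.0065,186.4)"
```

```text
29.765561440800198
shift [-0.0005 -0.      0.0641] rot [0.   0.02 0.02]
```

Call:
step_arm(increments="1 0 0 0.02 0 0 0;1 0 0 0.035 0 0 0;1 0 0 0.045 0 0 0;1 0 0 0.055 0 0 0;1 0 0 0.06 0 0 0;1 0 0 0.064 0 0 0;1 0 0 0.064 0 0 0")

```text
t: 25.0
position: [0.6403, -0.0514, 0.0062]
eef_rot: [-180.0, 0.0, -173.6]
ft_force: [0.1, -0.1, -0.3]
opening: 0.34
```

Call:
step_arm(increments="1 0 0 0.0006 0 0 0;1 0 0 0.0012 0 0 0;1 0 0 0.0012 0 0 0")

```text
t: 25.38
position: [0.6403, -0.0514, 0.0056]
eef_rot: [-180.0, 0.0, -173.6]
ft_force: [-1.3, 0.7, 4.9]
opening: 0.341
```

Contact with the pocket floor comes at the predicted height. I release, retreat, and go to the pavilion.

Call:
step_arm(increments="-1 0 0 -0.0005 0 0 0;-1 0 0 -0.0005 0 0 0;-1 0 0 -0.0005 0 0 0;-1 0 0 -0.0005 0 0 0;-1 0 0 -0.0005 0 0 0;-1 0 0 -0.03 0 0 0;-1 0 0 -0.08 0 0 0;-1 0 0 -0.1 0 0 0;-1 0 0 -0.1 0 0 0")

```text
t: 26.5
position: [0.6413, -0.0513, 0.1069]
eef_rot: [180.0, 0.3, -173.6]
ft_force: [-0.1, -0.4, 0.3]
opening: 0.997
```

Run:
```python
from h import *
T=tool(); s=env.snapshot('wrist'); s['T']=T; np.save('w11.npy',s,allow_pickle=True); print(T[:3,3])
c=wproj(s,T,[.640,-.0514,.042]).round().astype(int)
wblob(s,T,c[0],c[1],62,.042,(0,0,190),(180,40,255))
# square pocket rim: dark blob
c=wproj(s,T,[.6523,-.1607,.024]).round().astype(int); print(c)
wblob(s,T,c[0],c[1],75,.024,(0,0,0),(180,255,75))
go(.412,-.197,.10,210.7)
```

```text
[ 0.64128986 -0.05128193  0.10690685]
rect ((640.2546997070312, -51.255489349365234), (29.257904052734375, 77.75426483154297), 6.523791790008545) circ ((640.3267211914062, -51.18167495727539), 41.42168426513672)
[286  81]
rect ((651.86181640625, -160.96617126464844), (74.7564697265625, 75.55607604980469), 6.407130718231201) circ ((651.8538818359375, -160.9400634765625), 52.32001876831055)
shift [ 0.2428 -0.1193  0.0047] rot [ 2.000e-02  5.000e-02 -2.428e+01]
```

The bar is lying at the pocket centre, yaw 6.5°. The square pocket is measured at (.652,−.161).

Call:
step_arm(increments="-1 0.2428 -0.1193 0.0047 0 0 -24.3;-1 0.2428 -0.1193 0.0047 0 0 -24.3;-1 0.2428 -0.1193 0.0047 0 0 -24.3;-1 0.2428 -0.1193 0.0047 0 0 -24.3;-1 0.2428 -0.1193 0.0047 0 0 -24.3;-1 0.2428 -0.1193 0.0047 0 0 -24.3;-1 0.2428 -0.1193 0.0047 0 0 -24.3;-1 0.2428 -0.1193 0.0047 0 0 -24.3")

```text
t: 27.55
position: [0.4134, -0.1967, 0.0999]
eef_rot: [180.0, -0.0, -149.2]
ft_force: [0.4, 0.4, 0.6]
opening: 0.999
```

Run:
```python
from h import *
T=tool(); s=env.snapshot('wrist'); s['T']=T; np.save('w12.npy',s,allow_pickle=True); print(T[:3,3],env.read_state()['joints'].round(0))
c=wproj(s,T,[.412,-.197,.015]).round().astype(int); print(c)
for z in(.008,.028): 
  for v in(200,238): wblob(s,T,c[0],c[1],48,z,(0,0,v),(180,30,255))
im=cv2.resize(s['color'][c[1]-60:c[1]+60,c[0]-60:c[0]+60],(600,600),interpolation=2)
for r,z in((.025,.008),(.017,.028)):
  A=R.from_euler('z',30.7,degrees=True).as_matrix()
  P=[(wproj(s,T,np.array([.412,-.197,z])+A@[r*a,r*b,0])-c+60)*5+2 for a,b in((1,1),(1,-1),(-1,-1),(-1,1))]
  cv2.polylines(im,[np.int32(P)],True,(255,0,0),1)
save('w12',im)
```

```text
[ 0.41336176 -0.19670285  0.09986507] [ -5.  12. -30.   0. -48.  36.]
[286 210]
rect ((410.7109680175781, -196.16552734375), (50.48859405517578, 50.30315017700195), 30.701873779296875) circ ((410.2474670410156, -195.9107666015625), 34.6921272277832)
rect ((410.7109680175781, -196.16552734375), (50.48859405517578, 50.30315017700195), 30.701873779296875) circ ((410.2474670410156, -195.9107666015625), 34.6921272277832)
rect ((413.6094055175781, -200.80197143554688), (46.89305114746094, 46.7208137512207), 30.701906204223633) circ ((413.1789245605469, -200.56536865234375), 32.22158432006836)
rect ((413.6094055175781, -200.80197143554688), (46.89305114746094, 46.7208137512207), 30.701906204223633) circ ((413.1789245605469, -200.56536865234375), 32.22158432006836)
```

View pics/w12.png

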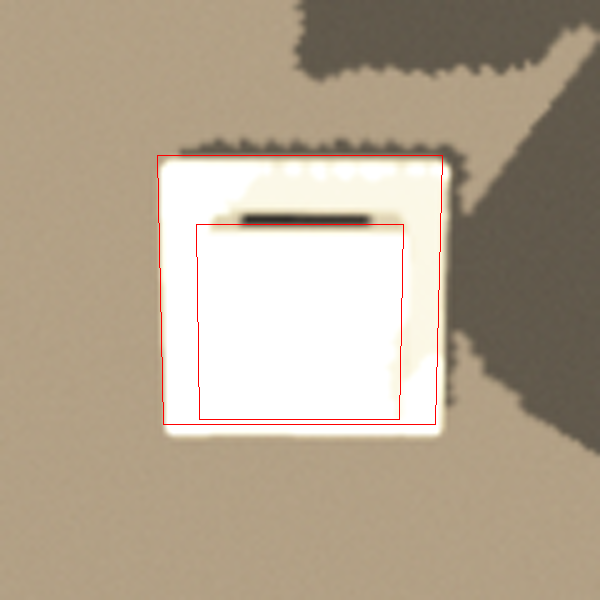

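The pavilion is upright: a 50.4 mm square foot at (.4107,−.1962), yaw 30.7°, with the block centred on it. I grip the block with the tips at 18 mm.

```bash
python3 -c "
from h import *
go(.4107,-.1962,-.0077,210.7)"
```

```text
shift [0.0019 0.0017 0.1076] rot [ 0.   -0.01  0.1 ]
```

Call:
step_arm(increments="-1 0.0019 0.0015 0.05 0 0 0;-1 0.0019 0.0015 0.095 0 0 0;-1 0.0019 0.0015 0.1076 0 0 0;-1 0.0019 0.0015 0.1076 0 0 0;1 0.0019 0.0015 0.1076 0 0 0;1 0.0019 0.0015 0.1076 0 0 0;1 0.0019 0.0015 0.1076 0 0 0;1 0.0019 0.0015 0.1076 0 0 0;1 0.0019 0.0015 0.1076 0 0 0;1 0.0019 0.0015 0.1076 0 0 0;1 0.0019 0.0015 0.1076 0 0 0;1 0.0019 0.0015 0.1076 0 0 0")

```text
t: 29.1
position: [0.4098, -0.1969, -0.0074]
eef_rot: [-180.0, -0.0, -149.3]
ft_force: [0.3, -0.7, 1.1]
opening: 0.387
```

```bash
python3 -c "
from h import *
print(env.read_state()['opening']*87)
go(.652,-.161,.07,186.4)"
```

```text
33.70302125722384
shift [-0.2265 -0.093  -0.0775] rot [-0.   -0.   24.34]
```

Call:
step_arm(increments="1 0 0 -0.04 0 0 0;1 0 0 -0.0775 0 0 0;1 -0.2265 -0.093 -0.0775 0 0 24.3;1 -0.2265 -0.093 -0.0775 0 0 24.3;1 -0.2265 -0.093 -0.0775 0 0 24.3;1 -0.2265 -0.093 -0.0775 0 0 24.3;1 -0.2265 -0.093 -0.0775 0 0 24.3;1 -0.2265 -0.093 -0.0775 0 0 24.3;1 -0.2265 -0.093 -0.0775 0 0 24.3;1 -0.2265 -0.093 -0.0775 0 0 24.3")

```text
t: 30.35
position: [0.6512, -0.1614, 0.0707]
eef_rot: [180.0, 0.0, -173.6]
ft_force: [0.6, 0.5, -0.3]
opening: 0.388
```

```bash
python3 -c "
from h import *
print(env.read_state()['opening']*87)
go(.652,-.161,.0055,186.4)"
```

```text
33.782833352648076
shift [-0.0008  0.0003  0.0652] rot [0.   0.02 0.  ]
```

Call:
step_arm(increments="1 -0.0005 0 0.02 0 0 0;1 -0.0005 0 0.035 0 0 0;1 -0.0005 0 0.045 0 0 0;1 -0.0005 0 0.055 0 0 0;1 -0.0005 0 0.06 0 0 0;1 -0.0005 0 0.065 0 0 0;1 -0.0005 0 0.065 0 0 0")

```text
t: 31.22
position: [0.6527, -0.161, 0.0051]
eef_rot: [-180.0, 0.0, -173.6]
ft_force: [-0.3, -0.1, -1.1]
opening: 0.386
```

Call:
step_arm(increments="1 0 0 0.0006 0 0 0;1 0 0 0.0012 0 0 0;1 0 0 0.0012 0 0 0")

```text
t: 31.6
position: [0.6527, -0.161, 0.0046]
eef_rot: [-180.0, 0.0, -173.6]
ft_force: [-1.6, 0.2, 3.5]
opening: 0.385
```

Seated as predicted. I release, retreat, and clear the view for a final numeric check.

Call:
step_arm(increments="-1 0 0 -0.0005 0 0 0;-1 0 0 -0.0005 0 0 0;-1 0 0 -0.0005 0 0 0;-1 0 0 -0.0005 0 0 0;-1 0 0 -0.0005 0 0 0;-1 0 0 -0.03 0 0 0;-1 0 0 -0.08 0 0 0;-1 0 0 -0.12 0 0 0;-1 0 -0.12 -0.12 0 0 0;-1 0 -0.12 -0.12 0 0 0;-1 0 -0.12 -0.12 0 0 0;-1 0 -0.12 -0.12 0 0 0")

```text
t: 33.1
position: [0.6655, -0.2803, 0.1233]
eef_rot: [180.0, -0.0, -173.6]
ft_force: [-1.0, 0.1, 0.8]
opening: 1.003
```

Run:
```python
from h import *
s=env.snapshot('top'); a=s['color']; b=np.load('top.npy',allow_pickle=True).item()['color']
hsv=cv2.cvtColor(a,cv2.COLOR_RGB2HSV); w=cv2.inRange(hsv,(0,0,125),(180,70,255))
for n,p,r in(('upper',[.629,.057,.054],18),('bar',[.640,-.051,.042],28),('pav',[.652,-.161,.02],24)):
    u,v=proj(s,p).round().astype(int); k=np.zeros_like(w); cv2.circle(k,(int(u),int(v)),r,255,-1)
    c=max(cv2.findContours(w&k,0,2)[0],key=cv2.contourArea); z=.020 if n=='pav' else p[2]
    q=np.array([pix2w(s,*t[0],z)[:2] for t in c],np.float32)*1000; print(n,cv2.minAreaRect(q))
for n,u,v in(('grey',250,232),('greybar',111,268),('y1',194,210),('y2',212,270),('green',175,298),('A',455,185),('B',169,255)):
    d=np.abs(a[v-14:v+14,u-14:u+14].astype(int)-b[v-14:v+14,u-14:u+14]); print(n,d.mean().round(1))
# stack height via scene: silhouette overlay
p=env.snapshot('scene'); f=cv2.inRange(cv2.cvtColor(p['color'],cv2.COLOR_RGB2HSV),(0,0,150),(180,60,255))
for z in(.046,.054,.062): 
    u,v=proj(p,[.629,.0575,z]); print('scene',z,u.round(1),v.round(1))
k=np.zeros_like(f); cv2.circle(k,tuple(int(t) for t in proj(p,[.629,.0575,.054])),13,255,-1); m=cv2.moments(max(cv2.findContours(f&k,0,2)[0],key=cv2.contourArea)); print(m['m10']/m['m00'],m['m01']/m['m00'],m['m00'])
print(env.read_state()['position'])
```

```text
upper ((626.3345947265625, 56.45845031738281), (53.147216796875, 67.10723876953125), 4.204888343811035)
bar ((641.4153442382812, -51.792198181152344), (33.11312484741211, 82.9478759765625), 6.523752212524414)
pav ((650.8967895507812, -167.13128662109375), (84.98554229736328, 100.38148498535156), 78.38043212890625)
grey 10.8
greybar 10.8
y1 9.0
y2 8.4
green 29.0
A 118.8
B 70.4
scene 0.046 245.2 267.8
scene 0.054 245.1 265.6
scene 0.062 244.9 263.3
245.10623655913977 266.32559139784945 387.5
[ 0.66593632 -0.27913285  0.12387109]
```

The green patch changed more than the others, and the arm pollutes the pavilion view. I check both.

Call:
step_arm(increments="-1 0.1 -0.1 -0.05 0 0 0;-1 0.1 -0.1 -0.05 0 0 0;-1 0.1 -0.1 -0.05 0 0 0;-1 0.1 -0.1 -0.05 0 0 0;-1 0.1 -0.1 -0.05 0 0 0")

```text
t: 33.83
position: [0.5783, -0.3893, 0.1731]
eef_rot: [179.9, -0.0, -173.5]
ft_force: [0.5, -0.6, -0.1]
opening: 0.997
```

Run:
```python
from h import *
s0=np.load('top.npy',allow_pickle=True).item(); s=env.snapshot('top')
for S in(s0,s):
    h=cv2.cvtColor(S['color'],cv2.COLOR_RGB2HSV)
    for n,lo,hi in(('green',(45,120,50),(85,255,255)),('yellow',(24,150,100),(32,255,255))):
        n_,_,st,ce=cv2.connectedComponentsWithStats(cv2.inRange(h,lo,hi)); print(n,[(ce[i].round(1).tolist(),int(st[i,4])) for i in range(1,n_) if 100<st[i,4]<900])
p=env.snapshot('scene'); p0=np.load('scene.npy',allow_pickle=True).item()
for S in(p0,p):
    h=cv2.cvtColor(S['color'],cv2.COLOR_RGB2HSV); n_,_,st,ce=cv2.connectedComponentsWithStats(cv2.inRange(h,(45,120,50),(85,255,255))); print('scene green',[(ce[i].round(1).tolist(),int(st[i,4])) for i in range(1,n_) if st[i,4]>60])
# pavilion in scene: foot/block white mask vs model
for pt in([.652,-.161,.040],[.652,-.161,.020]): print(proj(p,pt).round(1),proj(s,pt).round(1))
for nm,S,z in(('scene',p,.03),('top',s,.03)):
    w=cv2.inRange(cv2.cvtColor(S['color'],cv2.COLOR_RGB2HSV),(0,0,125),(180,70,255)); c=proj(S,[.652,-.161,z]); n_,lab,st,ce=cv2.connectedComponentsWithStats(w); i=lab[int(c[1]),int(c[0])]; print(nm,c.round(1),i,ce[i].round(1),st[i])
T=tool(); print(T[:3,3])
```

```text
green [([175.8, 297.6], 327)]
yellow [([194.1, 210.0], 311), ([211.5, 269.7], 305)]
green [([175.8, 297.6], 329)]
yellow [([194.1, 210.1], 308), ([211.5, 269.6], 309)]
scene green [([395.1, 214.2], 294)]
scene green [([395.1, 214.2], 295)]
[152.5 218.4] [355.  133.8]
[154.3 224.2] [353.3 136. ]
scene [153.4 221.4] 17 [154.1 224.9] [137 210  36  31 607]
top [354.1 134.9] 44 [353.2 135. ] [340 122  28  27 635]
[ 0.57848441 -0.38917324  0.17285406]
```

Green and yellow have not moved; that was only a shadow. The pavilion is upright and centred, and the arm is clear, so I hand in.

```bash
python3 -c "
from h import *
print(env.hand_in())"
```

```text
the job is handed in; nothing more can be done
None
```

I packed all four white parts into the caddy, released them, and handed the job in at about 34 s of the 104 s allowed. The ground storey went in the tube first with the upper storey on top, then the stair tower in the long pocket and the pavilion in the square pocket.

**What the last checks showed**
- **Seating:** The upper storey, stair tower and pavilion each touched down at the predicted height with 3.5–4.9 N. The ground storey gave no clear contact force, but its top outline in the wrist picture matched the seated height.
- **Position:** The stack matches its 46 mm height above the tube base to about 2–3 mm in the scene camera. The stair tower lies at the centre of its pocket to within about 1 mm, and the pavilion's outline is centred in its pocket.
- **Other parts:** The green and two yellow look-alikes did not move. The grey drafts showed no noticeable change in the overhead picture; I did not measure their positions.

**What disagreed or failed**
- **Fingertip position:** The fingertips are about 26 mm behind the reported TCP, not 8 mm ahead as stated. My first grasp therefore closed above the disc without moving it. I found the real offset by a light touch on the bench, which reached 7.7 N.
- **Unexplained force:** There was a vertical force of 6.8 N while gripping the upper storey that I could not explain. The disc was still flat and centred in the hand afterwards.
- **Overhead measurement:** The final overhead size measurements of the upper storey and the pavilion were spoiled by the tube walls and the arm. I repeated the pavilion with the arm clear. I did not repeat the upper storey, so it rests on the contact height and the wrist and scene pictures.

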